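# Stack terracotta ware on the kiln shelves

### The arm

A 6-joint arm with a two-finger parallel gripper is mounted at the origin on the work surface. World frame = base frame: x ahead of the robot, y to its left, z up, the work surface at z = 0. Lengths are in m, angles in degrees, forces in N, time in s.
With the tool pointing down it reaches from about 0.325 to 0.85 m from the base axis. Payload 15.5 kg.
Tool frame: the origin (TCP) lies midway between the tips of the shut fingers; the grasp point (between the pads) lies 19 mm behind it; z points along the fingers, y is the line along which they close (so a half turn about z gives the same grasp; the last joint's range is limited). The gripper opens to 91 mm and grips with 3 to 60 N. Pads are 32 mm wide; open, the fingers measure 118 mm over their backs; the gripper's body (76 mm by 178 mm) begins 60 mm behind the grasp point.
Start: joints at [-79.498, 28.281, 77.091, -0, 74.628, -5.472], TCP at [0.172, -0.601, 0.214] pointing down, gripper open.
Joint ranges: [-166.48, 166.48], [-47.26, 123.95], [12.59, 153.08], [-70.14, 250.14], [6.76, 159.57], [-176.63, 176.63]. Speed limits (degrees/s): [108.29, 108.29, 147.25, 172.46, 172.46, 172.46].

### API

Orientations are given as a 3x3 rotation matrix whose columns are the frame's x, y, z axes.
In Python, from bench import ctrl gives the robot as it stands. The module is installed in compiled form; this text tells all that it offers. Calls block until the motion is done:
- ctrl.goto(position, orientation): joint-space move of the TCP to a pose.
- ctrl.move_l(position, vel=0.15, ori=None, contact_N=None): straight line of the TCP; ori=None keeps the orientation; vel is the mean speed in m/s. With contact_N (N) it stops when the force on the tool has changed by that much, and returns True; else False.
- ctrl.movej(angles): joint-space move.
- ctrl.command_gripper(opening): opening from 0.0 (shut) to 1.0 (fully open); the grip force is fixed at half the most; returns when the fingers have stopped.
- ctrl.sleep(seconds).
- ctrl.ik(position, orientation): joint angles nearest the present ones, or None.
- ctrl.read_camera(name): name is "scene" or "side" or "wrist"; returns the picture (384x512x3 uint8, blue, green, red); there is no depth.
- ctrl.camera_params(name): a dict with "fx", "fy", "cx", "cy" (pixels), "pose" (4x4, takes a point from camera to world coordinates); the wrist camera has in their place "T_tool_cam" (4x4, takes a point from camera to tool coordinates, whose origin is the TCP and whose axes are the flange's). Camera axes: x right, y up, looking along -z (the intrinsics and any distortion apply to the point x, -y, -z); pixel columns grow to the right and rows downward; lengths in m; the calibration is good to about 2 mm. The wrist camera is an equidistant fisheye: a pixel r from the principal point sees the ray r / f radians off the axis. A picture is of the moment at which its call begins: read the wrist's pose just before it. camera_params takes no time and is no camera call.
A pose or a line that the arm cannot do raises ctrl.MotionError and nothing moves.
- ctrl.sign_off(): hands the job in; it is judged then, once.
Readings, each from a call of its own:
- ctrl.current_t(): time.
- ctrl.current_q(): joint angles.
- ctrl.current_dq(): joint speeds.
- ctrl.current_effort(): joint torques, N m.
- ctrl.current_tool_pos(): TCP position.
- ctrl.current_eef_rot(): TCP orientation.
- ctrl.current_contact_force(): force on the tool from outside, world axes, zero at the start.
- ctrl.current_wrist_torque(): the same for the moment, N m.
- ctrl.current_grip_width(): opening from 0.0 (shut) to 1.0 (fully open).
- ctrl.current_grasp_force(): force on a finger pad.
Only numpy, scipy, OpenCV 4.12 (cv2) and the standard library are available. Lean on these libraries where they do the work, as an engineer would, in place of code of your own. Each camera call takes 0.05 s, during which the arm holds its last target. There are 200 camera calls.

### The job

Stack the terracotta ware for the kiln, working from the bottom up and finishing the round shelf first: the round dish in the middle of the round kiln shelf, the beaker standing in the dish, and the lid seated on the beaker with its knob up. Then put the square pot in the middle of the square kiln shelf with its sides parallel to the shelf's, and stand the vase in it. Set each piece down upright without dropping it, let go of everything, and leave the red cup, the wooden puck and the plaster mould where they stand.

Things in the scene. Friction and masses are not known exactly. Their poses are not given: they have to be found in the camera images.
- round_shelf: Round kiln shelf: flat grey disc, 130 mm across, 12 mm thick, fixed to the table. Origin at the centre of its underside (on the table), z up; its top is at z = 12 mm.
- square_shelf: Square kiln shelf: flat grey slab 120 x 120 mm, 12 mm thick, fixed to the table. Origin at the centre of its underside, z up, x and y parallel to its sides; its top is at z = 12 mm.
- dish: Low round open terracotta dish with straight sides: 68 mm outside diameter, 32 mm high, wall 5 mm (mouth 58 mm across), floor 6 mm thick. About 130 g. Origin at the centre of its underside, z up. Grip it across the outside.
- beaker: Tall straight open terracotta beaker: 44 mm outside diameter, 75 mm high, wall 4 mm (mouth 36 mm across), floor 6 mm thick. About 120 g. Origin at the centre of its underside, z up. Standing in the dish its upper 49 mm stick out above the dish's rim.
- lid: Round terracotta lid, knob up: a flange 54 mm across and 6 mm thick (8 to 14 mm above the origin), below it a plug 22 mm across and 8 mm deep that goes into the beaker's mouth, above it a cylindrical knob 22 mm across reaching to 42 mm above the origin. About 60 g. Origin at the centre of the plug's underside, on which it stands on the table; z up. Seated, the flange rests on the beaker's rim.
- square_pot: Low square open terracotta pot with straight sides: 64 x 64 mm outside, 40 mm high, wall 5 mm (mouth 54 x 54 mm), floor 5 mm thick. About 160 g. Origin at the centre of its underside, z up, x and y parallel to its sides. Grip it across two facing sides.
- vase: Small terracotta bud vase, 80 mm high: round foot 36 mm across, belly 46 mm across at 20 mm height, straight cylindrical neck 28 mm across from 45 mm up to the top. About 120 g. Origin at the centre of its underside, z up. Standing in the square pot it sticks out 45 mm above the pot's rim, so grip it by the neck.
- cup: Bystander, to be left alone: red plastic cup, about 68 mm across at the rim, 70 mm high, loose. Origin at the centre of its underside, z up.
- puck: Bystander, to be left alone: plain pale wooden puck, 48 mm across, 30 mm high, loose, between the two shelves. Origin at the centre of its underside, z up.
- mould: Bystander, to be left alone: white plaster mould block 60 (x) x 90 (y) x 40 mm high with a brown round patch on top, loose, at the far side. Origin at the centre of its underside, z up.
There are look-alikes about, which are no part of the job. What is shaped like the lid but blue is not meant.

How it is judged:
By the outcome, as a careful person would: the job done as asked, in the order asked, and still so for the second after the job is handed in, with the robot touching nothing.
It also fails if it takes over 122 s, if anything falls off the work surface, if the arm or the gripper's body presses on something with over 40 N, if the wrist force passes 120 N, or if a joint passes its speed limit or range.

## Working session

There is one attempt and no reset: what is moved stays moved. The work goes in short steps, each a Python script; the robot and the scene stay as the last script left them, time stands still between calls to the robot, and variables do not carry over. Pictures are saved under pics/ and viewed, at most 14 in all, crops included, and the job is handed in when it is done.

```bash
mkdir -p pics; python3 - <<'E'
from bench import ctrl
import cv2,numpy as np
np.set_printoptions(precision=4,suppress=True)
for n in ["scene","side","wrist"]:
    im=ctrl.read_camera(n); cv2.imwrite(f"pics/{n}0.png",im)
    p=ctrl.camera_params(n); print(n,p)
print(ctrl.current_t(),ctrl.current_eef_rot())
E
```

```text
scene {'fx': 431.7016944294108, 'fy': 431.7016944294108, 'cx': 254.74695017878156, 'cy': 192.92137066382713, 'pose': array([[-0.5174, -0.6933,  0.5017,  1.1564],
       [ 0.8557, -0.4222,  0.2991,  0.361 ],
       [ 0.0044,  0.5841,  0.8117,  0.9777],
       [ 0.    ,  0.    ,  0.    ,  1.    ]])}
side {'fx': 465.42284936875444, 'fy': 465.42284936875444, 'cx': 255.14853428062284, 'cy': 196.03724543068319, 'pose': array([[-0.6857,  0.5601, -0.4649,  0.0852],
       [-0.7278, -0.5157,  0.4521,  0.5064],
       [ 0.0135,  0.6484,  0.7612,  0.8885],
       [ 0.    ,  0.    ,  0.    ,  1.    ]])}
wrist {'fx': 297.3186396354542, 'fy': 297.3186396354542, 'cx': 251.91208544855283, 'cy': 193.660716104917, 'T_tool_cam': array([[-0.0009,  0.9595,  0.2818,  0.0806],
       [ 1.    ,  0.0009,  0.0001,  0.0005],
       [-0.0001,  0.2818, -0.9595, -0.1703],
       [ 0.    ,  0.    ,  0.    ,  1.    ]])}
0.15 [[ 0.9614  0.2751 -0.0002]
 [ 0.2751 -0.9614  0.0009]
 [ 0.0001 -0.0009 -1.    ]]
```

View pics/scene0.png

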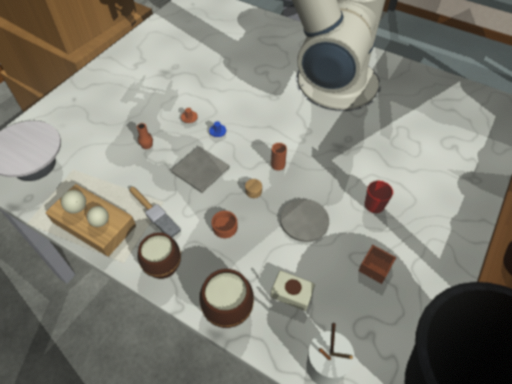

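View pics/side0.png

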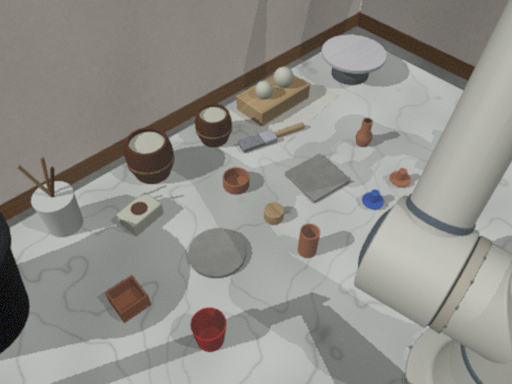

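The scene picture shows the dish (225,223), beaker (279,156), terracotta lid (189,115), blue look-alike (217,129), square pot (377,264), vase (145,136), round shelf (304,219), square shelf (200,168), puck (254,187), cup (378,196) and mould (293,289). The side picture shows the same: dish (236,181), beaker (309,240), lid (401,178), pot (128,298), vase (365,132), shelves (217,253) and (318,177).

```bash
cat > h.py <<'E'
from bench import ctrl
import cv2, numpy as np
np.set_printoptions(precision=4, suppress=True)
def ray(name, uv, P=None):
    """world origin and unit directions for pixels (N,2); P=(tool pos, rot) for wrist"""
    p=ctrl.camera_params(name); uv=np.atleast_2d(np.asarray(uv,float))
    a=(uv[:,0]-p['cx'])/p['fx']; b=(uv[:,1]-p['cy'])/p['fy']
    if name=='wrist':
        r=np.hypot(a,b)+1e-12
        d=np.c_[np.sin(r)*a/r,-np.sin(r)*b/r,-np.cos(r)]
        T=np.eye(4);T[:3,3],T[:3,:3]=P; T=T@p['T_tool_cam']
    else:
        d=np.c_[a,-b,-np.ones_like(a)]; d/=np.linalg.norm(d,axis=1)[:,None]; T=p['pose']
    return T[:3,3], d@T[:3,:3].T
def plane(name, uv, z, P=None):
    o,d=ray(name,uv,P); return (o+d*((z-o[2])/d[:,2])[:,None])[:,:2]
def tri(u1,u2,n1='scene',n2='side'):
    o1,d1=ray(n1,u1);o2,d2=ray(n2,u2);d1=d1[0];d2=d2[0]
    s=np.linalg.lstsq(np.c_[d1,-d2],o2-o1,rcond=None)[0]
    a=o1+s[0]*d1;b=o2+s[1]*d2
    return (a+b)/2,np.linalg.norm(a-b)
def wrist():
    P=(np.array(ctrl.current_tool_pos()),np.array(ctrl.current_eef_rot()))
    return ctrl.read_camera('wrist'),P
def down(yaw):
    """tool pointing down, fingers closing along world direction yaw (deg)"""
    a=np.radians(yaw); y=np.array([np.cos(a),np.sin(a),0]); z=np.array([0,0,-1.])
    return np.c_[np.cross(y,z),y,z]
def terra(im):
    """terracotta pixels (orange, not the bright red cup)"""
    h=cv2.cvtColor(im,cv2.COLOR_BGR2HSV)
    return cv2.inRange(h,(0,85,40),(14,255,255))
E
python3 - <<'E'
from h import *
px=dict(dish=((225,223),(236,181),.03),beaker=((279,156),(309,240),.04),lid=((189,115),(401,178),.015),pot=((377,264),(128,298),.03),vase=((145,136),(365,132),.04),
 rsh=((304,219),(217,253),.012),ssh=((200,168),(318,177),.012),puck=((254,187),(274,213),.02),cup=((378,196),(209,330),.04),mould=((293,289),(140,212),.04),blue=((217,129),(373,200),.015))
for k,(a,b,z) in px.items():
    t,e=tri(a,b); print(k,t,'gap',round(e,4),plane('scene',a,z)[0],plane('side',b,z)[0],'r',round(float(np.hypot(*t[:2])),3))
for n in('scene','side'):
    im=cv2.imread(f'pics/{n}0.png');m=terra(im)
    for l,s,c in zip(*[range(1,99),*[x[1:] for x in cv2.connectedComponentsWithStats(m)[2:]]]):
        if s[4]>60: print(n,s,c,cv2.mean(cv2.cvtColor(im,cv2.COLOR_BGR2HSV)[s[1]:s[1]+s[3],s[0]:s[0]+s[2]],m[s[1]:s[1]+s[3],s[0]:s[0]+s[2]])[:3])
E
```

```text
dish [ 0.6861 -0.0093  0.0177] gap 0.0004 [ 0.6922 -0.0043] [ 0.6776 -0.0022] r 0.686
beaker [0.4289 0.0051 0.0402] gap 0.0045 [0.4299 0.0073] [0.4291 0.0023] r 0.429
lid [ 0.4096 -0.3286  0.0147] gap 0.0014 [ 0.4102 -0.3276] [ 0.4095 -0.3293] r 0.525
pot [0.5922 0.3732 0.0203] gap 0.0024 [0.5982 0.3743] [0.5864 0.3735] r 0.7
vase [ 0.5669 -0.3715  0.04  ] gap 0.0051 [ 0.5683 -0.3684] [ 0.5675 -0.3752] r 0.678
rsh [0.5604 0.1596 0.0047] gap 0.0018 [0.5646 0.1602] [0.5565 0.1634] r 0.583
ssh [ 0.5612 -0.1803  0.0055] gap 0.0031 [ 0.566  -0.1749] [ 0.5579 -0.1771] r 0.589
puck [ 0.5472 -0.0057  0.0188] gap 0.002 [ 0.5484 -0.0042] [ 0.5467 -0.0061] r 0.547
cup [0.4165 0.3008 0.0426] gap 0.0015 [0.4146 0.3013] [0.4175 0.2994] r 0.514
mould [0.759  0.2291 0.0269] gap 0.0025 [0.7647 0.2321] [0.7488 0.232 ] r 0.793
blue [ 0.4137 -0.2187  0.0134] gap 0.0007 [ 0.4147 -0.2181] [ 0.4131 -0.2169] r 0.468
scene [396   2 116  43 823] [457.1908  23.7533] (13.754556500607531, 137.71810449574724, 61.37424058323207)
scene [181 108  16  15 170] [188.5706 115.7765] (9.2, 134.76470588235293, 143.6)
scene
[... 780 characters left out ...]
5005 306.0937] (10.299906279287724, 118.46860356138707, 69.85941893158387)
scene [286 280  15  14 171] [292.883  286.4678] (10.280701754385964, 121.5204678362573, 85.21052631578947)
side [ 249   13  225   70 1503] [366.5842  46.3253] (12.846945337620578, 111.72540192926046, 69.33569131832797)
side [229  73  21  20 117] [239.4786  83.1538] (13.216000000000001, 108.4, 78.744)
side [  58   85  172   98 2066] [155.3674 139.5319] (11.326406926406927, 105.5082251082251, 78.6012987012987)
side [356 118  16  28 282] [363.7589 133.9468] (9.542553191489361, 108.40780141843972, 124.66666666666666)
side [ 41 158  15  36 131] [ 47.6641 176.7863] (12.507575757575758, 106.14393939393939, 84.97727272727273)
```

View pics/wrist0.png

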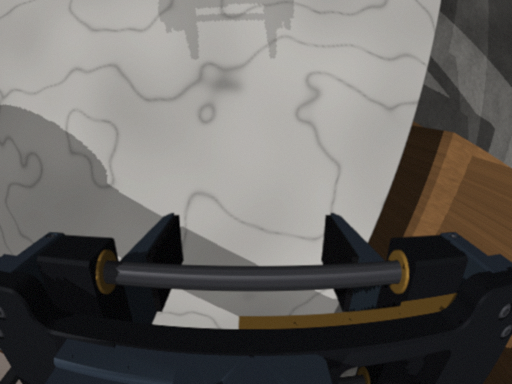

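The wrist picture shows only table and the gripper itself; rows below about 215 are hidden by the gripper, and image-up is tool +x. I'll move to an overview pose.

```bash
python3 - <<'E'
from h import *
ctrl.goto([.45,-.02,.32],down(-90))
im,P=wrist(); cv2.imwrite('pics/w1.png',im); print(ctrl.current_t(),P,ctrl.current_q())
m=terra(im); n,l,s,c=cv2.connectedComponentsWithStats(m)
for i in range(1,n):
    if s[i,4]>60: print(s[i],c[i],plane('wrist',c[i],.02,P)[0])
E
```

```text
2.525 (array([ 0.4501, -0.0205,  0.3199]), array([[ 1.    , -0.0006, -0.0001],
       [-0.0006, -1.    , -0.0001],
       [-0.0001,  0.0001, -1.    ]])) [-10.2111   8.1508  90.5702  -0.0041  81.2856  79.8323]
[ 223    0   43   34 1233] [244.2019  14.8183] [ 0.6845 -0.0091]
[ 23  73  36  37 944] [41.7246 91.7585] [0.5909 0.3699]
[433  89  39  23 609] [449.9442 100.0722] [ 0.5699 -0.3819]
[219 157  30  36 850] [234.34   175.1012] [0.4241 0.0077]
[  49  165   45   42 1098] [ 70.5137 184.3115] [0.4115 0.3183]
[405 168  25  28 544] [416.9191 181.7169] [ 0.4149 -0.3209]
[  0 368  22  16 145] [  9.5931 379.0414] [-0.3317  0.8907]
```

View pics/w1.png

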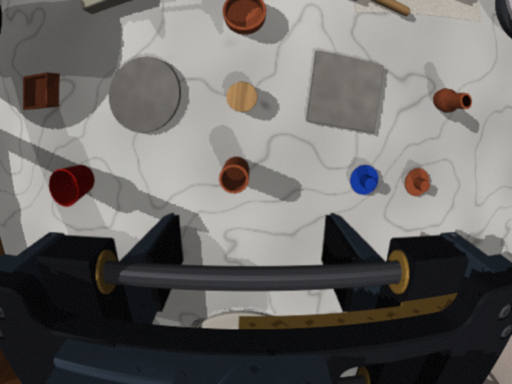

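The overview shows the round shelf (145,94), square shelf (346,91), dish (244,14), beaker (234,175), pot (41,91), vase (450,100), lid (417,182), blue lid (364,180), puck (241,97) and cup (70,184). Next I measure the shelves, then hover over the dish and pick it up.

```bash
cat >> h.py <<'E'
def grey_blob(im,seed,lo=60,hi=135):
    h=cv2.cvtColor(im,cv2.COLOR_BGR2HSV)
    m=cv2.inRange(h,(0,0,lo),(180,45,hi)); m=cv2.morphologyEx(m,cv2.MORPH_OPEN,np.ones((5,5)))
    l=cv2.connectedComponents(m)[1]; m=(l==l[seed[1],seed[0]]).astype(np.uint8)
    return max(cv2.findContours(m,cv2.RETR_EXTERNAL,cv2.CHAIN_APPROX_NONE)[0],key=cv2.contourArea)[:,0,:]
E
python3 - <<'E'
from h import *
P=(np.array([ 0.4501,-0.0205,0.3199]),np.array([[1,-.0006,-.0001],[-.0006,-1,-.0001],[-.0001,.0001,-1]]))
im=cv2.imread('pics/w1.png'); g=cv2.cvtColor(im,cv2.COLOR_BGR2HSV)
for p in [(145,94),(125,94),(346,91),(320,110),(370,70),(145,145),(180,130),(110,60),(390,91)]: print(p,g[p[1],p[0]],end=' ')
print()
dbg=im.copy()
for s in [(145,94),(346,91)]:
    c=grey_blob(im,s); cv2.polylines(dbg,[c.reshape(-1,1,2)],True,(0,255,0),1)
    w=(plane('wrist',c,.012,P)*1000).astype(np.float32)
    print('circle',cv2.minEnclosingCircle(w),'rect',cv2.minAreaRect(w),'ell',cv2.fitEllipse(w), cv2.contourArea(w))
cv2.imwrite('pics/w1d.png',cv2.resize(dbg[0:210],None,fx=1.5,fy=1.5))
E
```

```text
(145, 94) [ 19  18 112] (125, 94) [ 13  22 104] (346, 91) [ 15  17 120] (320, 110) [ 23  19 110] (370, 70) [ 17  19 124] (145, 145) [ 25   8 185] (180, 130) [ 23  11 184] (110, 60) [15 10 99] (390, 91) [ 24   7 182] 
circle ((674.49267578125, 305.83978271484375), 263.1551818847656) rect ((639.358154296875, 313.0574951171875), (496.3875732421875, 256.6345520019531), 75.46662139892578) ell ((649.9676513671875, 321.8004150390625), (256.3038635253906, 475.6430969238281), 156.9272003173828) 83172.22040587768
circle ((562.813232421875, -177.79039001464844), 85.88481140136719) rect ((562.8397827148438, -178.14649963378906), (129.62840270996094, 123.6141357421875), 82.71072387695312) ell ((562.4683837890625, -177.34637451171875), (140.51034545898438, 148.77236938476562), 167.39715576171875) 15215.677037843387
```

View pics/w1d.png

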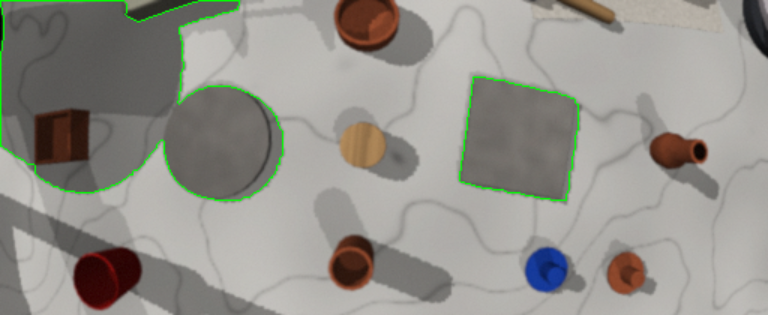

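The overlay shows the square shelf's outline found well (yaw about −7°), while the round shelf merges with the shadow on its left, so I'll fit a circle to it from overhead.

```bash
python3 - <<'E'
from h import *
ctrl.goto([.48,.16,.30],down(-90))
im,P=wrist(); cv2.imwrite('pics/w2.png',im)
# rectify top plane z=.012 to 1 mm/px and find a 65 mm circle
X,Y=np.meshgrid(np.arange(460,661),np.arange(60,261))
p=ctrl.camera_params('wrist'); T=np.eye(4);T[:3,3],T[:3,:3]=P;T=T@p['T_tool_cam']
q=(np.c_[X.ravel()/1e3,Y.ravel()/1e3,np.full(X.size,.012)]-T[:3,3])@T[:3,:3]
a=np.arctan2(np.hypot(q[:,0],q[:,1]),-q[:,2])/np.hypot(q[:,0],q[:,1])
mp=np.float32(np.c_[p['cx']+p['fx']*a*q[:,0],p['cy']-p['fy']*a*q[:,1]]).reshape(201,201,2)
r=cv2.remap(im,mp,None,cv2.INTER_LINEAR); g=cv2.GaussianBlur(cv2.cvtColor(r,cv2.COLOR_BGR2GRAY),(5,5),0)
h=cv2.HoughCircles(g,cv2.HOUGH_GRADIENT,1,20,param1=60,param2=12,minRadius=61,maxRadius=69); print(h[0][:3]+[460,60,0])
for x,y,R in h[0][:1]: cv2.circle(r,(round(x),round(y)),round(R),(0,255,0),1)
cv2.imwrite('pics/r2.png',cv2.resize(r,None,fx=2,fy=2))
ctrl.goto([.63,-.009,.2],down(-90))
im,P=wrist(); cv2.imwrite('pics/w3.png',im)
m=terra(im); m=cv2.morphologyEx(m,cv2.MORPH_CLOSE,np.ones((9,9)))
for c in cv2.findContours(m,cv2.RETR_EXTERNAL,cv2.CHAIN_APPROX_NONE)[0]:
    if cv2.contourArea(c)>500:
        for z in (.032,.016,0): print(cv2.boundingRect(c),z,cv2.minEnclosingCircle((plane('wrist',c[:,0],z,P)*1e3).astype(np.float32)))
print(ctrl.current_t())
E
```

```text
[[561.5 160.5  65. ]]
(226, 291, 31, 39) 0.032 ((435.8880920410156, 13.758121490478516), 39.80039978027344)
(226, 291, 31, 39) 0.016 ((422.9416198730469, 14.811821937561035), 41.67831802368164)
(226, 291, 31, 39) 0 ((409.99517822265625, 15.865522384643555), 43.55622100830078)
(466, 203, 46, 37) 0.032 ((561.76123046875, -390.7766418457031), 68.94852447509766)
(466, 203, 46, 37) 0.016 ((554.75390625, -408.810302734375), 72.2017593383789)
(466, 203, 46, 37) 0 ((547.74658203125, -426.84393310546875), 75.4549789428711)
(0, 181, 37, 46) 0.032 ((594.6195068359375, 360.8261413574219), 59.7306022644043)
(0, 181, 37, 46) 0.016 ((589.1625366210938, 378.2557373046875), 62.54889678955078)
(0, 181, 37, 46) 0 ((583.70556640625, 395.685302734375), 65.36720275878906)
(223, 98, 59, 58) 0.032 ((689.5048217773438, -8.754498481750488), 33.38561248779297)
(223, 98, 59, 58) 0.016 ((688.52490234375, -8.763005256652832), 34.96086120605469)
(223, 98, 59, 58) 0 ((687.5449829101562, -8.771513938903809), 36.53610610961914)
(52, 67, 23, 30) 0.032 ((762.0005493164062, 235.46578979492188), 19.756973266601562)
(52, 67, 23, 30) 0.016 ((764.4412841796875, 246.98040771484375), 20.689117431640625)
(52, 67, 23, 30) 0 ((766.8819580078125, 258.4950866699219), 21.6213436126709)
(403, 16, 109, 55) 0.032 ((822.0396728515625, -296.96319580078125), 102.98644256591797)
(403, 16, 109, 55) 0.016 ((827.313232421875, -310.5704040527344), 107.845703125)
(403, 16, 109, 55) 0 ((832.586669921875, -324.1776123046875), 112.7049560546875)
4.3583
```

View pics/r2.png

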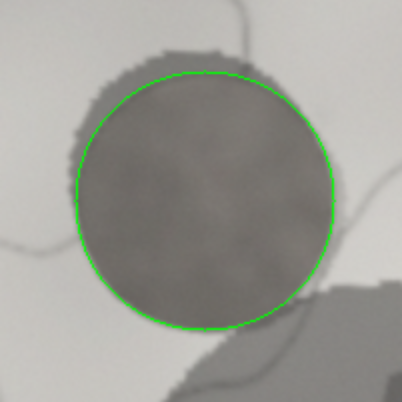

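View pics/w3.png

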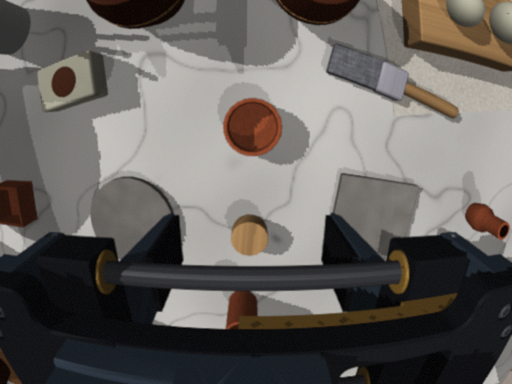

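Shelf circle fits at (561.5, 160.5) mm with R 65; the dish is at pixel (252,127), i.e. (689.5, −8.8) mm with R 33.4–34, matching the sizes given. Picking and placing the dish.

```bash
cat >> h.py <<'E'
OPEN=.091
def pick(xy,yaw,z,width,zup):
    """z: TCP height at the grasp; width: opening before the grasp (m)"""
    ctrl.command_gripper(width/OPEN)
    ctrl.goto([*xy,z+.06],down(yaw)); ctrl.move_l([*xy,z],vel=.12)
    ctrl.command_gripper(0.0)
    print('grip',ctrl.current_grip_width()*OPEN,ctrl.current_grasp_force(),'t',ctrl.current_t())
    ctrl.move_l([*xy,zup],vel=.2)
    print('held',ctrl.current_grip_width()*OPEN,ctrl.current_grasp_force())
def place(xy,yaw,z,zup,width,clear=.03):
    """z: nominal TCP height at set-down; comes down by contact; width: opening to let go"""
    ctrl.goto([*xy,zup],down(yaw)); ctrl.move_l([*xy,z+clear],vel=.2)
    ctrl.move_l([*xy,z+.008],vel=.08)
    ctrl.sleep(.2)
    hit=ctrl.move_l([*xy,z-.004],vel=.02,contact_N=3)
    print('contact',hit,'dz',ctrl.current_tool_pos()[2]-z,ctrl.current_contact_force())
    ctrl.sleep(.2); ctrl.command_gripper(width/OPEN); ctrl.sleep(.1)
    p=ctrl.current_tool_pos(); ctrl.move_l([p[0],p[1],zup],vel=.15); print('t',ctrl.current_t())
E
python3 - <<'E'
from h import *
pick((.6890,-.0088),-90,.009,.091,.13)
place((.5615,.1605),-90,.021,.15,.091)
ctrl.goto([.48,.16,.25],down(-90))
im,P=wrist(); cv2.imwrite('pics/w4.png',im)
m=terra(im); m=cv2.morphologyEx(m,cv2.MORPH_CLOSE,np.ones((9,9)))
for c in cv2.findContours(m,cv2.RETR_EXTERNAL,cv2.CHAIN_APPROX_NONE)[0]:
    if cv2.contourArea(c)>500: print(cv2.boundingRect(c),cv2.minEnclosingCircle((plane('wrist',c[:,0],.044,P)*1e3).astype(np.float32)))
# look for the beaker: rim at z=.075
ctrl.goto([.38,.005,.25],down(-90))
im,P=wrist(); cv2.imwrite('pics/w5.png',im)
m=terra(im); m=cv2.morphologyEx(m,cv2.MORPH_CLOSE,np.ones((9,9)))
for c in cv2.findContours(m,cv2.RETR_EXTERNAL,cv2.CHAIN_APPROX_NONE)[0]:
    if cv2.contourArea(c)>500: print(cv2.boundingRect(c),cv2.minEnclosingCircle((plane('wrist',c[:,0],.075,P)*1e3).astype(np.float32)))
print(ctrl.current_t())
E
```

```text
grip 0.06796539882876448 30.001140721142292 t 6.3333
held 0.06781801404338413 29.999725352972746
contact True dz 0.0002766401856804275 [0.7954 0.1102 4.6008]
t 11.5167
(124, 190, 53, 52) ((416.20452880859375, 303.29241943359375), 47.01835250854492)
(340, 185, 44, 45) ((431.2521057128906, 4.846238136291504), 39.80556106567383)
(0, 135, 29, 121) ((440.0277404785156, 604.4090576171875), 119.80565643310547)
(225, 82, 54, 53) ((561.774169921875, 160.10499572753906), 33.96828842163086)
(79, 70, 50, 48) ((591.6121215820312, 363.09173583984375), 48.269813537597656)
(442, 136, 28, 32) ((420.2075500488281, -278.41119384765625), 27.283430099487305)
(28, 130, 54, 47) ((420.33782958984375, 277.7255554199219), 50.990543365478516)
(233, 116, 37, 37) ((431.6603088378906, 5.845937728881836), 21.705625534057617)
(467, 50, 45, 25) ((564.8995971679688, -342.6236267089844), 54.42462158203125)
(6, 25, 43, 45) ((576.0046997070312, 324.4906921386719), 51.291259765625)
(111, 16, 53, 51) ((551.7938232421875, 142.26419067382812), 35.623924255371094)
12.9667
```

```bash
python3 -c "
import cv2,numpy as np
cv2.imwrite('pics/c45.png',np.hstack([cv2.imread('pics/w4.png')[:230,100:480],cv2.imread('pics/w5.png')[:230,100:480]]))"
```

```text
(no output)
```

View pics/c45.png

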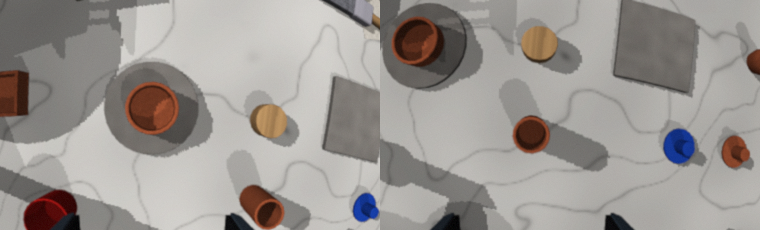

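Left: the dish stands in the middle of the round shelf at (152,108), measured (561.8, 160.1). Right: the beaker at (531,133), rim fit (431.7, 5.8) with R 21.7. Next the beaker, then a look at the lid.

```bash
cat >> h.py <<'E'
def circles(im,P,z,close=9,roi=None):
    m=cv2.morphologyEx(terra(im),cv2.MORPH_CLOSE,np.ones((close,close)))
    for c in cv2.findContours(m,cv2.RETR_EXTERNAL,cv2.CHAIN_APPROX_NONE)[0]:
        if cv2.contourArea(c)>250:
            (x,y),r=cv2.minEnclosingCircle((plane('wrist',c[:,0],z,P)*1e3).astype(np.float32)); print(cv2.boundingRect(c),round(x,1),round(y,1),round(r,1))
E
python3 - <<'E'
from h import *
pick((.4317,.0058),-90,.034,.070,.15)
place((.5618,.1601),-90,.052,.16,.062)
ctrl.goto([.48,.16,.25],down(-90))
im,P=wrist(); cv2.imwrite('pics/w6.png',im); print('beaker'); circles(im,P,.093)
ctrl.goto([.35,-.325,.22],down(-90))
im,P=wrist(); cv2.imwrite('pics/w7.png',im); print('lid'); circles(im,P,.014)
print(ctrl.current_t())
cv2.imwrite('pics/c67.png',np.hstack([cv2.imread('pics/w6.png')[:230,100:480],im[:230,100:480]]))
E
```

```text
grip 0.04331125236560022 29.9997812602669 t 15.375
held 0.04324311902880922 29.995025172829628
contact True dz -4.908390271348567e-05 [0.4092 0.8152 3.2289]
t 20.2167
beaker
(0, 350, 22, 34) -2.9 809.1 105.7
(493, 195, 19, 26) 439.2 -234.8 28.9
(124, 190, 53, 55) 435.5 285.4 41.1
(0, 135, 29, 121) 455.8 546.4 104.2
(225, 82, 54, 53) 561.7 160.2 29.5
(79, 70, 50, 48) 588.0 336.5 42.2
lid
(494, 180, 18, 81) 263.0 -817.1 89.6
(233, 102, 42, 42) 413.2 -326.4 26.6
(272, 0, 36, 21) 570.7 -372.9 23.4
22.7
```

View pics/c67.png

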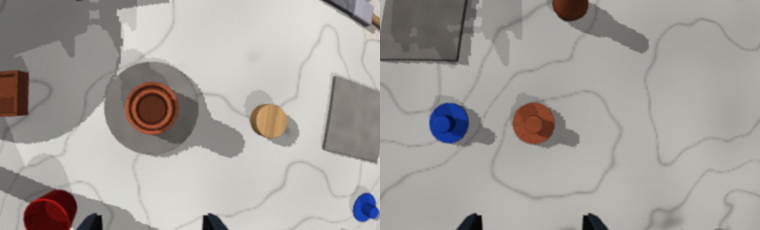

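The beaker stands centred in the dish (152,108); the lid is at (533,123), measured (413.2, −326.4) with R 26.6. Next the lid, then a look at the pot and the square shelf.

```bash
python3 - <<'E'
from h import *
pick((.4130,-.3262),-90,.0175,.060,.17)
place((.5618,.1601),-90,.1025,.19,.042)
ctrl.goto([.48,.16,.30],down(-90))
im,P=wrist(); cv2.imwrite('pics/w8.png',im); print('lid'); circles(im,P,.100)
s=ctrl.read_camera('side'); cv2.imwrite('pics/s8.png',s)
ctrl.goto([.49,-.178,.25],down(-90))
im,P=wrist(); cv2.imwrite('pics/w9.png',im)
c=grey_blob(im,tuple(int(v) for v in (252,100)),hi=140); w=(plane('wrist',c,.012,P)*1e3).astype(np.float32); print('sq',cv2.minAreaRect(w))
ctrl.goto([.515,.37,.22],down(-90))
im,P=wrist(); cv2.imwrite('pics/w10.png',im)
m=cv2.morphologyEx(terra(im),cv2.MORPH_CLOSE,np.ones((9,9)))
for c in cv2.findContours(m,cv2.RETR_EXTERNAL,cv2.CHAIN_APPROX_NONE)[0]:
    if cv2.contourArea(c)>500: print(cv2.boundingRect(c),cv2.minAreaRect((plane('wrist',c[:,0],.04,P)*1e3).astype(np.float32)))
print(ctrl.current_t())
a=np.vstack([np.hstack([cv2.imread('pics/w8.png')[:230,100:480],cv2.imread('pics/w9.png')[:230,100:480]]),np.hstack([im[:230,100:480],s[140:370,60:440]])])
cv2.imwrite('pics/c8.png',a)
E
```

```text
grip 0.020952449699852434 29.999257028102875 t 24.9417
held 0.02151346478801732 29.99742865562439
contact True dz -0.00013917151590504828 [-0.3982 -0.0128  5.537 ]
t 30.7667
lid
(0, 349, 21, 35) -75.0 892.9 122.5
(136, 182, 48, 49) 434.8 284.3 39.0
(0, 132, 43, 117) 449.9 572.4 119.5
(228, 85, 48, 47) 561.5 160.2 29.6
(95, 74, 45, 42) 587.6 337.2 41.4
sq ((563.3511962890625, -181.86166381835938), (131.65447998046875, 122.20313262939453), 83.0243911743164)
(78, 280, 34, 40) ((313.4188232421875, 625.4550170898438), (76.61675262451172, 46.38404846191406), 1.9026938676834106)
(12, 150, 96, 110) ((473.50921630859375, 657.2753295898438), (160.0245819091797, 163.0499267578125), 89.91300201416016)
(381, 117, 76, 56) ((559.86474609375, 142.67156982421875), (127.66571044921875, 68.30663299560547), 84.90135955810547)
(220, 85, 56, 55) ((592.5524291992188, 374.16033935546875), (63.328670501708984, 63.322776794433594), 87.17332458496094)
34.85
```

View pics/c8.png

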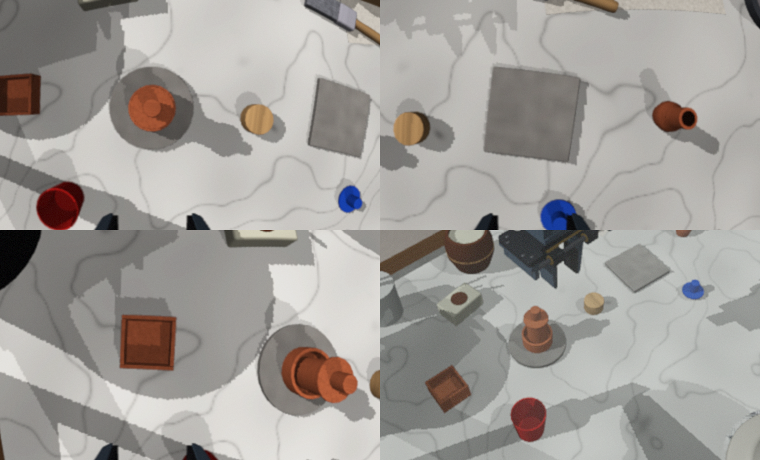

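The lid is seated on the beaker, knob up (151,108; side view 536,325). The pot is at (148,342), measured (592.5, 374.2), 63.3 mm square, yaw −2.8°. The square shelf's outline is widened by a shadow at its right edge (575,115), so I separate that out using the saved picture.

```bash
python3 - <<'E'
from h import *
im=cv2.imread('pics/w9.png'); g=cv2.cvtColor(im,cv2.COLOR_BGR2GRAY)
P=(np.array([.49,-.178,.25]),down(-90))
print(g[115,95:130],g[115,190:212]); print(g[55:80,150]); print(g[140:170,140])
# edge-based: rectify at z=.012, 1 mm/px (columns x, rows y)
X,Y=np.meshgrid(np.arange(470,661),np.arange(-275,-84))
p=ctrl.camera_params('wrist'); T=np.eye(4);T[:3,3],T[:3,:3]=P;T=T@p['T_tool_cam']
q=(np.c_[X.ravel()/1e3,Y.ravel()/1e3,np.full(X.size,.012)]-T[:3,3])@T[:3,:3]
h=np.hypot(q[:,0],q[:,1]); a=np.arctan2(h,-q[:,2])/h
mp=np.float32(np.c_[p['cx']+p['fx']*a*q[:,0],p['cy']-p['fy']*a*q[:,1]]).reshape(*X.shape,2)
r=cv2.remap(im,mp,None,cv2.INTER_LINEAR); gr=cv2.cvtColor(r,cv2.COLOR_BGR2GRAY)
print('across y @x=563',gr[15:45,93],gr[150:180,93])
e=cv2.Canny(cv2.GaussianBlur(gr,(3,3),0),15,40)
for l in cv2.HoughLines(e,1,np.radians(.5),45)[:,0][:12]: print(l[0],np.degrees(l[1]))
E
```

```text
[178 180 176 175 171 162 151 151 160 170 176 175 177 177 177 175 176 175
 176 176 169 153 150 153 148 145 143 140 131 131 136 132 127 123 122] [189 189 188 187 190 187 187 186 187 185 186 186 186 184 181 165 154 130
 116 115 116 114]
[186 186 185 187 185 184 185 186 186 184 183 183 183 185 183 181 182 182
 181 182 182 182 179 180 178]
[ 57  52  84 109 122 127 146 176 182 185 183 182 184 184 184 184 184 184
 184 184 185 183 185 183 182 180 183 183 182 182]
across y @x=563 [186 185 184 185 186 186 184 185 184 179 160 142 129 124 124 124 124 124
 124 124 125 121 112 101  98 108 116 119 117 117] [114 113 113 115 116 115 115 119 129 146 158 166 178 183 185 186 186 186
 186 186 187 187 186 186 187 187 189 188 187 188]
52.0 82.49999
169.0 83.0
49.0 82.49999
170.0 82.49999
53.0 81.99999
48.0 83.0
-19.0 172.49998
51.0 83.0
-141.0 173.0
-20.0 173.0
-140.0 172.49998
171.0 81.49999
```

The shelf edges fit at y −236/−115.5 and 121 mm apart in x, giving centre (563.2, −175.8), yaw −7.25°. Moving the pot, carried high over the finished stack, then a look at the vase.

```bash
python3 - <<'E'
from h import *
pick((.5925,.3740),-92.8,.009,.091,.23)
place((.5632,-.1758),-97.25,.021,.23,.091)
ctrl.goto([.49,-.176,.25],down(-90))
im,P=wrist(); cv2.imwrite('pics/w11.png',im)
m=cv2.morphologyEx(terra(im),cv2.MORPH_CLOSE,np.ones((9,9)))
for c in cv2.findContours(m,cv2.RETR_EXTERNAL,cv2.CHAIN_APPROX_NONE)[0]:
    if cv2.contourArea(c)>500: print(cv2.boundingRect(c),cv2.minAreaRect((plane('wrist',c[:,0],.052,P)*1e3).astype(np.float32)))
ctrl.goto([.487,-.373,.25],down(-90))
im,P=wrist(); cv2.imwrite('pics/w12.png',im); circles(im,P,.02); circles(im,P,.08)
print(ctrl.current_t())
cv2.imwrite('pics/c11.png',np.hstack([cv2.imread('pics/w11.png')[:230,100:480],im[:230,100:480]]))
E
```

```text
grip 0.0636644663767014 30.000903010368347 t 37.625
held 0.063825129788771 29.999721944332123
contact True dz -0.0001213430476825414 [0.3187 0.1759 2.052 ]
t 45.425
(0, 108, 60, 45) ((563.3021850585938, 168.07208251953125), (138.5569610595703, 65.6568603515625), 87.84113311767578)
(373, 100, 45, 31) ((570.0013427734375, -367.2480163574219), (39.954917907714844, 68.36994171142578), 3.5531609058380127)
(223, 86, 58, 58) ((562.984130859375, -175.9873809814453), (64.66079711914062, 64.48712921142578), 82.69612121582031)
(472, 176, 40, 80) 399.1 -853.0 109.1
(84, 96, 54, 49) 561.9 -167.2 53.7
(235, 92, 33, 32) 569.3 -371.7 22.3
(472, 176, 40, 80) 424.5 -781.0 92.7
(84, 96, 54, 49) 562.8 -198.1 45.7
(235, 92, 33, 32) 569.1 -371.9 18.9
46.7333
```

View pics/c11.png

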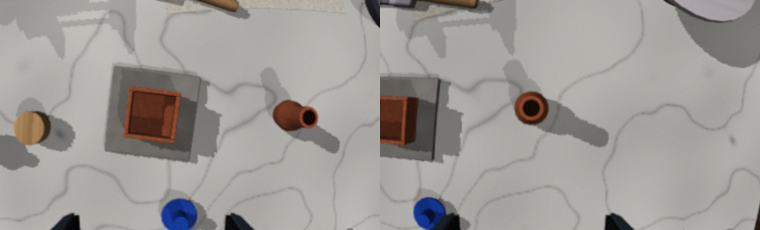

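The pot is centred and square on its shelf (centre 563.0, −176.0; yaw −7.3°), and the vase is at (531,107), measured (569.2, −371.8). Placing the vase, then a final check.

```bash
python3 - <<'E'
from h import *
pick((.5692,-.3718),-90,.0445,.060,.16)
place((.5630,-.1760),-97.25,.0615,.18,.046)
ctrl.goto([.40,-.02,.32],down(-90))
im,P=wrist(); cv2.imwrite('pics/w13.png',im); print(ctrl.current_t())
s=ctrl.read_camera('side'); cv2.imwrite('pics/c13.png',np.hstack([im[:230,:],s[100:330,60:348]]))
E
```

```text
grip 0.02702038734669118 29.85926547911731 t 49.3417
held 0.027421422136664066 29.836249709969707
contact True dz -0.00012295044660084326 [1.0595 0.569  4.1008]
t 54.275
55.3583
```

View pics/c13.png

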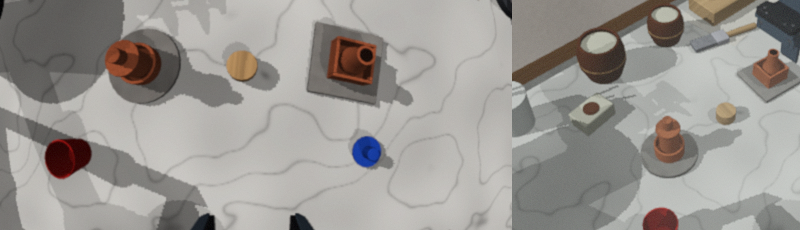

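Both stacks are complete: dish, beaker and lid at (135,62), and the vase upright in the pot at (352,60). The cup, puck and mould stand where they were, and the gripper is clear of everything.

```bash
python3 -c "
from bench import ctrl
print(ctrl.sign_off())"
```

```text
the job is handed in; nothing more can be done
None
```

The job is handed in at about 55 s of the 122 s allowed: dish, beaker and lid are stacked on the round shelf, the vase stands in the square pot on the square shelf, and the final pictures show the cup, puck and mould undisturbed.

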